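# Clamp a ferrite core with a coaxial coarse/fine drive

### The job

Clamp the brittle ferrite core in the test clamp on the radio bench: turn the large outer coarse knob clockwise until the sprung contact has pushed the core home against the anvil and the gauge needle rests within the thin arc, leaving the fine knob alone meanwhile. Then turn the small inner fine knob clockwise to bring the needle into the middle of the thick arc, and let go. Never let the needle pass the long tick beyond the thick arc, do not touch the core with the gripper, and leave the mug, headphones and toroid where they are.

Things in the scene. Friction and masses are not known exactly. Their poses are not given: they have to be found in the camera images.
- clamp: Test clamp fixed to the bench: aluminium base plate 120 x 310 x 12 mm with a grey drive block 94 x 94 mm, top 68 mm above the bench, under the two knobs. Origin on the bench under the common vertical axis of the knobs; the clamping axis runs along its +y: carriage with the gauge next to the block, then sprung contact, core in its cradle, anvil. Everything beyond the block is lower than 70 mm.
- coarse_grip (a point): Middle of the large outer coarse knob, on its axis, 89 mm above the bench. Round ribbed black knob, diameter 56 mm, from 78 to 100 mm above the bench, vertical axis. The fine knob rises through it.
- fine_grip (a point): Middle of the small inner fine knob, on the same axis, 117 mm above the bench. Round aluminium knob, diameter 26 mm, from 102 to 132 mm above the bench. The 2 mm gap below it parts it from the coarse knob; the two turn independently.
- coarse (a joint): Turn of the coarse knob, rad, growing clockwise seen from above, 0 to 3.0; 1 rad advances the carriage with gauge and sprung contact 15 mm towards the anvil. Stiff: about 0.35 N m to turn, stays where it is left and does not run back. Starts between 0 and 0.8; depending on the anvil's screw the contact comes home somewhere between 1.7 and 2.4, found only by feel or from the needle.
- fine (a joint): Turn of the fine knob, rad, growing clockwise seen from above, 0 to 3.0; 1 rad moves the anvil 4 mm towards the sprung contact. About 0.1 N m to turn, up to 0.15 under load, stays where it is left. Starts between 0 and 0.15.
- needle (a joint): Gauge needle, rad, growing clockwise seen from above: shows the force with which the sprung contact presses the core, 0.08 rad per N (spring 1.5 N/mm, 0.12 rad per mm of yield). 0 = no force; thin arc 0.10 to 0.40 (1.25 to 5 N); thick arc 0.72 to 1.04 (9 to 13 N); long tick 1.34 (16.75 N). While the contact only drags the core along the cradle it shows below 0.10; it rises once the core is against the anvil.
- needle_tip (a point): Tip of the needle, 27 mm from its pivot, on a white upward-facing dial of 67 mm diameter, about 56 mm above the bench; gauge and needle ride along with the contact.
- nose: Sprung contact: steel rod with a brass tip of 16 mm diameter, 34 mm above the bench. Origin at the centre of the tip's face; presses along the clamp's +y.
- core: Loose dark ferrite bar, 20 mm wide, 40 mm long along the clamp's y, 18 mm high, about 60 g, lying in the white cradle between contact and anvil. Origin at the centre of its underside, 24 mm above the bench. Home means its end against the anvil's screw face.
- anvil: Steel anvil block 50 x 24 x 45 mm on a slide at the end of the cradle, moved only by the fine knob. Origin at the bottom middle of its inner face, 12 mm above the bench, 216 mm along the clamp's y less 4 mm per rad of the fine knob. The core meets a round dark steel screw face of 18 mm diameter that stands out of the block towards the contact by 0 to 10 mm, as the last user left it (not measured); it stays put.
- mug: White mug, 80 mm wide, 90 mm high, bystander. Origin at the centre of its underside.
- headphones: Headphones lying on the bench, about 170 x 115 mm, 68 mm high, bystander. Origin on the bench between the ear cups.
- toroid: Loose dark toroid ring, 56 mm outside, 14 mm high, bystander. Origin at the centre of its underside.
There are look-alikes about, which are no part of the job. Of the things that look like the core, the middle-sized one is meant.

How it is judged:
By the outcome, as a careful person would: the job done as asked, in the order asked, and still so for the second after the job is handed in, with the robot touching nothing.
It also fails if it takes over 72 s, if anything falls off the work surface, if the arm or the gripper's body presses on something with over 40 N, if the wrist force passes 120 N, or if a joint passes its speed limit or range.

### The arm

A 6-joint arm with a two-finger parallel gripper is mounted at the origin on the work surface. World frame = base frame: x ahead of the robot, y to its left, z up, the work surface at z = 0. Lengths are in mm, angles in degrees, forces in N, time in s.
With the tool pointing down it reaches from about 350 to 850 mm from the base axis. Payload 8.1 kg.
Tool frame: the origin (TCP) lies at the very end of the fingers, on their centre line; the grasp point (between the pads) lies 19 mm behind it; z points along the fingers, y is the direction in which the jaws open and shut (so a half turn about z gives the same grasp; the last joint's range is limited). The gripper opens to 85 mm and grips with 20 to 120 N. Pads are 22 mm wide; open, the fingers measure 114 mm over their backs; the gripper's body (76 mm by 85 mm) begins 54 mm behind the grasp point. The pads swing forward as they close: fully open they stand 13 mm farther back than shut.
Start: joints at [63.117, 7.471, 85.268, -0, 87.261, -4.893], TCP at [224.647, 556.362, 231.292] pointing down, gripper open.
Joint ranges: [-169.43, 169.43], [-51.17, 129.36], [1.28, 143.12], [-76.62, 256.62], [0, 156.53], [-152.29, 152.29]. Speed limits (degrees/s): [136.94, 136.94, 159.86, 180, 180, 180].

### API

Orientations are given as [roll, pitch, yaw] about the fixed x, y, z axes, in that order (R = Rz(yaw) Ry(pitch) Rx(roll)).
In Python, from bench import r gives the robot as it stands.
- The arm moves only by the shell command python3 -m crank 'ROWS' [OPENING] [FORCE]. ROWS is JSON, a list that holds one entry, the list of rows, each a list of 6 numbers: the shift along the tool's x, y, z in m, then the turn, a rotation vector about the tool's x, y, z in rad. A call has 1 to 10 rows; each row is the pose to reach, as a shift and turn from the pose measured when the call began, along the tool's axes at that moment; what a row does not reach only later rows make up. A row lasts 1/8 s, in which the tool goes at most 62.5 mm and 10.7 degrees, less where a joint would pass 70% of its speed; a pose out of reach is approached as far as the arm can. A call with a gripper value outside its range is refused whole. OPENING is the closure, from 0 (fully open) to 1 (shut), set as the call begins (- or left out, the last holds). The fingers move at their own pace and stop on an object; FORCE is the grip in N (left out, the last holds). Time passes only in rows, so rows that repeat a pose let the fingers close. It gives the time, the measured TCP pose, the force and the opening at its end, in the units of the state.
- r.sense(): the state, without advancing time (a new reading comes with each control period).
- r.snapshot(name): name is "scene" or "top"; returns (picture, depth): 384x512x3 uint8, blue, green, red; 384x512 float32, mm along the optical axis (not along the pixel's ray), 0 where there is no reading.
- r.get_calibration(name): a dict with "mtx" (3x3 intrinsics, pixels), "cam_to_world" (4x4, takes a point from camera to world coordinates). Camera axes: x right, y down, z forward; pixel columns grow to the right and rows downward; lengths in mm; the calibration is good to about 2 mm. A picture is of the moment at which its call begins. get_calibration takes no time and is no camera call.
- r.hand_in(): hands the job in, once; it reports no verdict.
Trained networks look in the newest picture that a camera, given by its name, has taken for a name from the list of things; names that differ only in an ending like _2 or _b are one class to them, and where a whole thing is asked for, a point or a joint stands for the part that bears it (a point fixed in the world has none). Each returns a list of dicts, best first, with "conf" (0 to 1); they miss things now and then, are a little off and sometimes report something else, mostly with a low value. They report only what shows in the picture. A call takes as long as a camera call. They do not tell look-alikes from the thing itself.
- r.look_for(thing, camera): "extent" ([left, top, right, bottom] in pixels, round what is visible of it).
- r.landmark_of(thing, camera): "pixel" ([column, row] in pixels: a listed point, or the origin of a listed thing).
The state is a dict: "time": time; "joint_pos": joint angles; "qd": joint speeds; "joint_efforts": joint torques, N m; "tool_pos": TCP position; "tcp_rot": TCP orientation; "ft_force": force on the tool from outside, world axes, zero at the start; "wrist_torque": the same for the moment, N m; "finger_gap": finger opening in mm.
Only numpy, scipy, OpenCV 4.12 (cv2) and the standard library are available. Lean on these libraries where they do the work, as an engineer would, in place of code of your own. Each camera call takes 0.05 s, during which the arm holds its last target.

## Working session

There is one attempt and no reset: what is moved stays moved. The work goes in short steps, Python scripts to look and compute and a shell command to move; the robot and the scene stay as the last step left them, time stands still between calls to the robot, and variables do not carry over. Pictures are saved under pics/ and viewed, and the job is handed in when it is done.

```bash
ls; mkdir -p pics; cat > h.py <<'E'
from bench import r
import numpy as np, cv2
def snap(cam,name):
    p,d=r.snapshot(cam); cv2.imwrite(f'pics/{name}.png',p); np.save(f'pics/{name}.npy',d); return p,d
def w(cam,u,v,depth):
    c=r.get_calibration(cam);K=np.array(c['mtx']);T=np.array(c['cam_to_world'])
    p=np.linalg.inv(K)@[u,v,1]*depth
    return (T@[*p,1])[:3]
def wz(cam,u,v,z):
    c=r.get_calibration(cam);K=np.array(c['mtx']);T=np.array(c['cam_to_world'])
    d=T[:3,:3]@np.linalg.inv(K)@[u,v,1];o=T[:3,3]
    return o+d*(z-o[2])/d[2]
def px(cam,P):
    c=r.get_calibration(cam);K=np.array(c['mtx']);T=np.linalg.inv(np.array(c['cam_to_world']))
    q=K@(T@[*P,1])[:3]; return q[:2]/q[2]
E
python3 - <<'E'
from h import *
for c in('scene','top'):
    snap(c,c+'0')
    for t in ('coarse_grip','fine_grip','needle_tip','core','clamp','anvil','nose'):
        f=r.landmark_of(t,c); print(c,t,[(x['conf'],x['pixel']) for x in f[:3]])
    print(np.round(r.get_calibration(c)['cam_to_world'],3).tolist())
print(r.sense())
E
```

```text
pics
scene coarse_grip []
scene fine_grip [(0.58, [272.6, 150.9])]
scene needle_tip []
scene core [(0.65, [332.5, 214.9]), (0.6, [374.0, 194.3]), (0.53, [377.0, 253.7])]
scene clamp [(0.89, [274.8, 175.5])]
scene anvil [(0.57, [344.5, 230.8])]
scene nose [(0.52, [320.1, 206.8])]
[[-0.643, 0.654, -0.399, 976.746], [0.766, 0.551, -0.332, 341.169], [0.003, -0.519, -0.855, 886.87], [0.0, 0.0, 0.0, 1.0]]
top coarse_grip []
top fine_grip [(0.51, [264.7, 219.4])]
top needle_tip [(0.34, [214.8, 154.3])]
top core [(0.69, [185.9, 224.5]), (0.55, [176.6, 271.2])]
top clamp [(0.82, [258.4, 223.4])]
top anvil [(0.76, [176.3, 222.5]), (0.23, [215.2, 153.1])]
top nose [(0.33, [288.6, 164.0])]
[[-0.007, -0.99, 0.142, 449.197], [-0.999, 0.002, -0.035, 30.968], [0.035, -0.143, -0.989, 1043.794], [0.0, 0.0, 0.0, 1.0]]
{'time': 0.8, 'joint_pos': array([ 6.31161254e+01,  7.47078801e+00,  8.52643191e+01,  4.89096629e-04,
        8.72628622e+01, -4.89316015e+00]), 'qd': array([ 0.08056024,  0.10721267,  0.00447819,  0.03328448, -0.07578768,
       -0.02482681]), 'joint_efforts': array([-1.03974649e-03, -5.69276726e+01, -5.00824428e+01, -2.26986917e-04,
        1.43271664e-03, -9.99954466e-06]), 'tool_pos': array([224.66132479, 556.37592049, 231.32957151]), 'tcp_rot': array([ 1.79997935e+02, -3.13547855e-04,  1.58009262e+02]), 'ft_force': array([-0.54747506, -0.77971684, -0.40266606]), 'wrist_torque': array([ 0.02071776, -0.00425906,  0.01943932]), 'finger_gap': 85.4684340540659}
```

```bash
python3 - <<'E'
import cv2
for c in('scene','top'):
    p=cv2.imread(f'pics/{c}0.png'); cv2.imwrite(f'pics/{c}0b.png',cv2.resize(p,(800,600),interpolation=cv2.INTER_CUBIC))
E
```

```text
(no output)
```

View pics/scene0b.png

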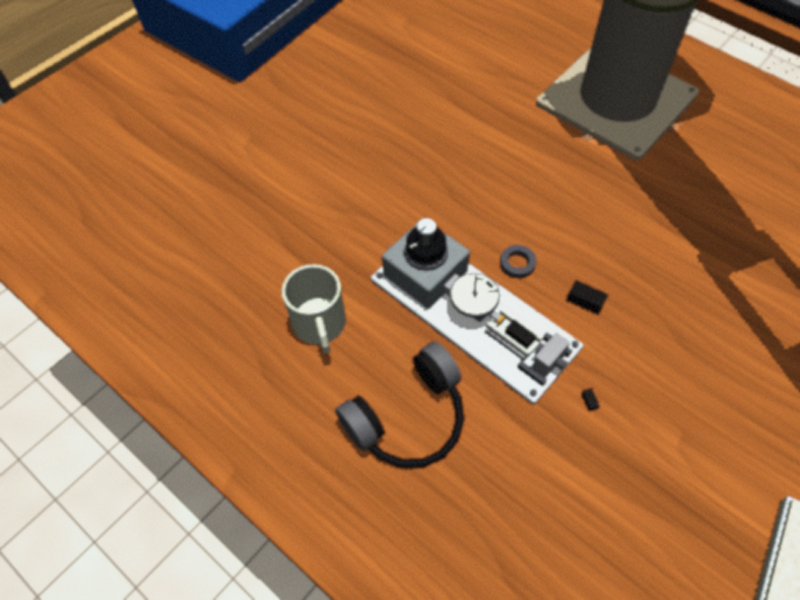

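View pics/top0b.png

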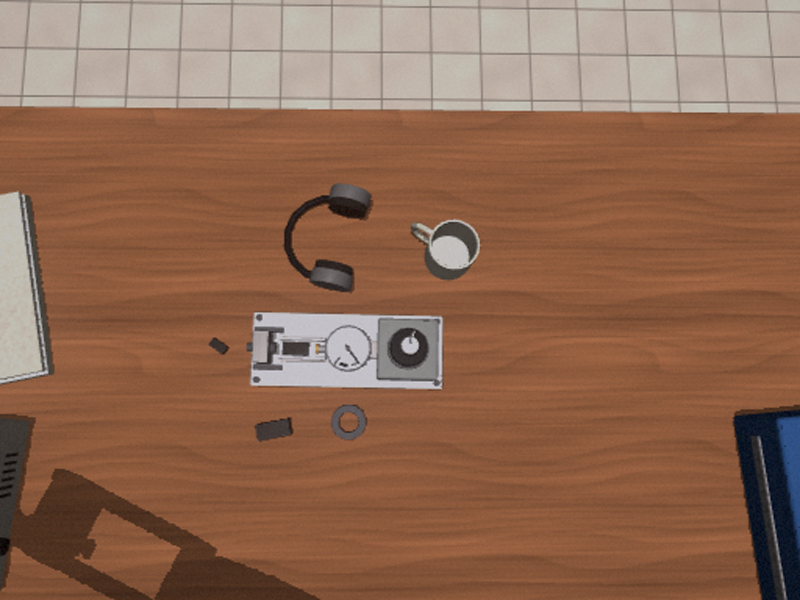

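```bash
python3 - <<'E'
from h import *
from bench import r
for c,u,v in(('scene',272.6,150.9),('top',264.7,219.4)):
    print(c,'fine z117',wz(c,u,v,117).round(1),'ztop')
    d=np.load(f'pics/{c}0.npy'); print(d[int(v)-2:int(v)+3,int(u)-2:int(u)+3].round(0).tolist())
for c,u,v in(('scene',274.8,175.5),('top',258.4,223.4)): print('clamp z0',wz(c,u,v,0).round(1))
# base plate corners holes in top
for u,v in((258,317),(440,320),(439,383),(256,380)): print(wz('top',u*.64,v*.64,12).round(1))
# height map of knob points
d=np.load('pics/top0.npy')
for cam in('top','scene'):
    d=np.load(f'pics/{cam}0.npy'); c=r.get_calibration(cam);K=np.array(c['mtx']);T=np.array(c['cam_to_world'])
    v,u=np.mgrid[0:384,0:512]
    P=np.stack([(u-K[0,2])/K[0,0]*d,(v-K[1,2])/K[1,1]*d,d,np.ones_like(d)],-1)@T.T
    P=P[...,:3]; np.save(f'pics/{cam}P.npy',P)
    ctr=wz('top',264.7,219.4,117)[:2]
    near=np.hypot(P[...,0]-ctr[0],P[...,1]-ctr[1])<60
    for lo,hi in((125,140),(96,104),(60,72)):
        m=near&(P[...,2]>lo)&(P[...,2]<hi)&(d>0)
        q=P[m]; 
        if len(q): print(cam,lo,len(q),q.mean(0).round(1),q.min(0).round(1),q.max(0).round(1), ((q.min(0)+q.max(0))/2).round(1))
p=cv2.imread('pics/top0.png'); cv2.imwrite('pics/t1.png',cv2.resize(p[190:255,150:290],(800,371),interpolation=cv2.INTER_CUBIC))
p=cv2.imread('pics/scene0.png'); cv2.imwrite('pics/s1.png',cv2.resize(p[130:260,235:395],(738,600),interpolation=cv2.INTER_CUBIC))
E
```

```text
scene fine z117 [530.5 -15.3 117. ] ztop
[[939.0, 940.0, 939.0, 939.0, 935.0], [944.0, 940.0, 938.0, 938.0, 940.0], [942.0, 943.0, 942.0, 945.0, 944.0], [948.0, 946.0, 946.0, 944.0, 942.0], [950.0, 949.0, 946.0, 946.0, 951.0]]
top fine z117 [529.5 -27.9 117. ] ztop
[[916.0, 912.0, 912.0, 917.0, 915.0], [913.0, 916.0, 919.0, 916.0, 917.0], [911.0, 913.0, 912.0, 914.0, 916.0], [914.0, 914.0, 914.0, 910.0, 913.0], [913.0, 913.0, 914.0, 913.0, 917.0]]
clamp z0 [515.9 -18.5   0. ]
clamp z0 [529.3 -19.    0. ]
[581.6 218.5  12. ]
[575.9 -78.4  12. ]
[473.2 -75.1  12. ]
[479.8 219.2  12. ]
top 125 112 [525.3 -21.2 132.2] [513.1 -34.7 126.2] [538.6  -9.5 137.4] [525.8 -22.1 131.8]
top 96 321 [524.8 -20.8 100.5] [497.1 -48.5  96.3] [553.3   5.4 104. ] [525.2 -21.6 100.2]
top 60 876 [525.7 -23.5  68.2] [479.3 -69.   62.2] [571.8  26.1  71.9] [525.5 -21.4  67.1]
scene 125 117 [527.  -17.6 131.6] [511.7 -31.7 125.5] [538.6  -6.1 135.6] [525.2 -18.9 130.5]
scene 96 276 [531.5 -14.1 100.3] [499.5 -46.7  96.2] [554.4   9.3 103.9] [527.  -18.7 100.1]
scene 60 710 [541.1 -12.1  68. ] [478.4 -67.2  60. ] [573.3  28.1  72. ] [525.9 -19.6  66. ]
```

View pics/t1.png

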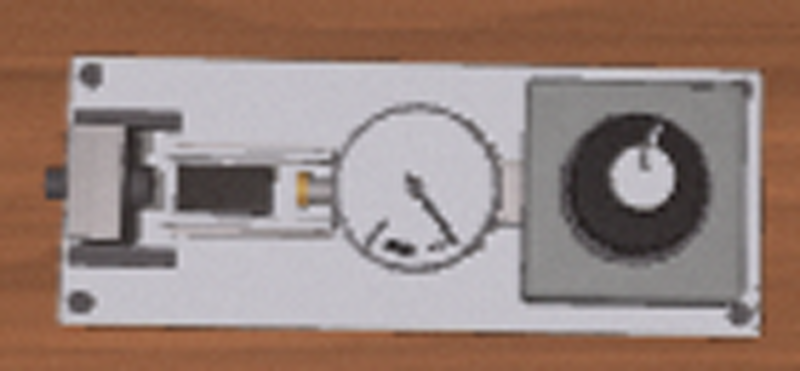

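View pics/s1.png

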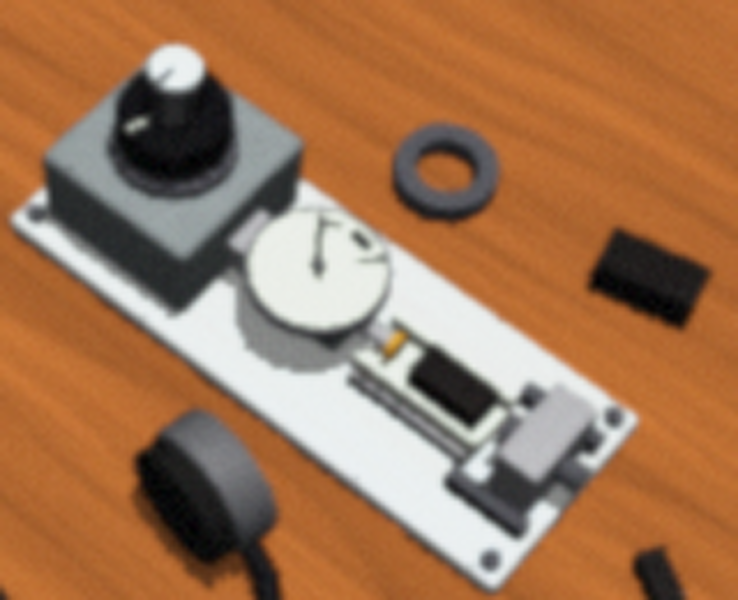

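```bash
cat >> h.py <<'E'
from scipy.spatial.transform import Rotation as R
def rel(P,yaw=None):
    s=r.sense(); M=R.from_euler('xyz',s['tcp_rot'],degrees=True)
    sh=M.inv().apply(np.array(P)-s['tool_pos'])/1000
    rv=None if yaw is None else (M.inv()*R.from_euler('xyz',[180,0,yaw],degrees=True)).as_rotvec()
    print('t',s['time'],'pos',s['tool_pos'].round(1),s['tcp_rot'].round(2),'j',s['joint_pos'].round(1),'F',s['ft_force'].round(1),'M',s['wrist_torque'].round(2),'gap',round(float(s['finger_gap']),1))
    print('shift m',sh.round(4),'rot',None if rv is None else rv.round(4))
E
python3 -c "
from h import *
rel([525.5,-20.5,231],178)"
```

```text
t 0.8 pos [224.7 556.4 231.3] [180.    -0.   158.01] j [63.1  7.5 85.3  0.  87.3 -4.9] F [-0.5 -0.8 -0.4] M [ 0.02 -0.    0.02] gap 85.5
shift m [-4.950e-01 -4.223e-01  3.000e-04] rot [ 0.      0.     -0.3489]
```

```bash
python3 -m crank '[[[-0.045,-0.038,0,0,0,-0.03],[-0.09,-0.077,0,0,0,-0.07],[-0.135,-0.115,0,0,0,-0.10],[-0.18,-0.154,0,0,0,-0.14],[-0.225,-0.192,0,0,0,-0.18],[-0.27,-0.23,0,0,0,-0.22],[-0.315,-0.269,0,0,0,-0.26],[-0.36,-0.307,0,0,0,-0.30],[-0.405,-0.346,0,0,0,-0.33],[-0.45,-0.384,0,0,0,-0.349]]]' 0; python3 -c "
from h import *
rel([525.5,-20.5,231],178)"
```

```text
time: 2.05
tool_pos: [498.9, 29.9, 231.7]
tcp_rot: [180.0, 0.1, 178.0]
ft_force: [0.9, 0.1, -0.5]
finger_gap: 85.3
t 2.05 pos [498.9  29.9 231.7] [1.7999e+02 6.0000e-02 1.7804e+02] j [ -2.5  -8.3 100.9   0.   87.3 -90.5] F [ 0.9  0.1 -0.5] M [-0.03 -0.02  0.02] gap 85.3
shift m [-0.0283 -0.0495  0.0007] rot [0.0002 0.0011 0.0007]
```

```bash
python3 -m crank '[[[-0.0283,-0.0495,0.0007,0,0.001,0.0007],[-0.0283,-0.0495,0.0007,0,0.001,0.0007]]]' 0; python3 -c "
from h import *
rel([525.5,-20.5,90],178)
p,d=snap('scene','s2');snap('top','t2')
cv2.imwrite('pics/s2b.png',cv2.resize(p[60:260,200:420],(660,600),interpolation=cv2.INTER_CUBIC))"
```

```text
time: 2.3
tool_pos: [526.4, -24.3, 230.7]
tcp_rot: [-180.0, -0.0, 177.7]
ft_force: [-1.3, -0.4, 0.7]
finger_gap: 85.1
t 2.3 pos [526.4 -24.3 230.7] [-1.7996e+02 -1.0000e-02  1.7772e+02] j [ -8.2  -3.9  96.9  -0.   87.  -95.9] F [-1.3 -0.4  0.7] M [ 0.07  0.1  -0.  ] gap 85.1
shift m [0.001  0.0039 0.1407] rot [-0.0007 -0.0001 -0.0049]
```

View pics/s2b.png

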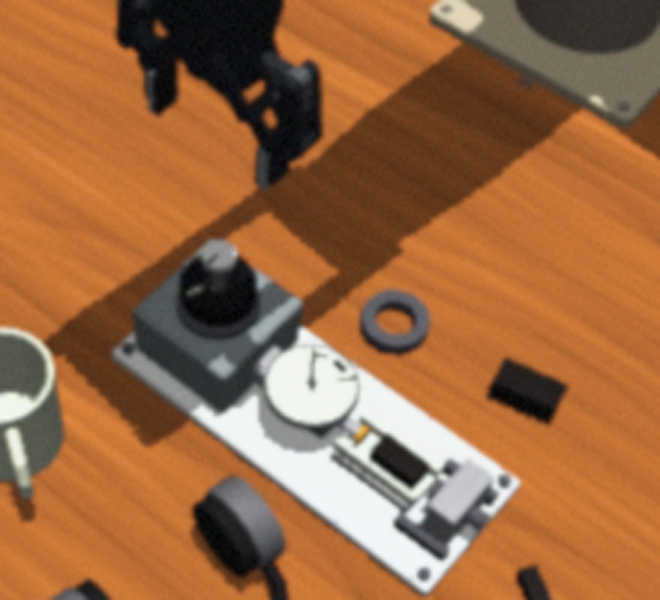

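View pics/t2.png

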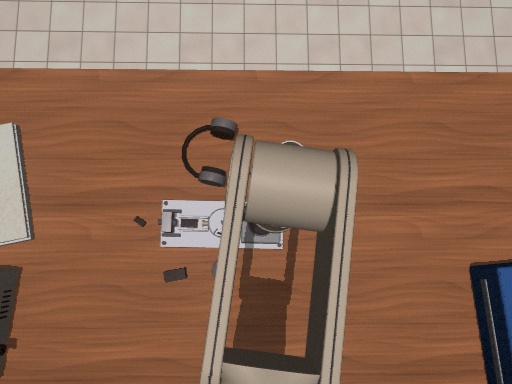

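```bash
python3 - <<'E'
from h import *
d=np.load('pics/s2.npy')
for u,v in((286,117),(288,118),(290,114),(251,94)):
    print(u,v,w('scene',u,v,d[v,u]).round(0))
print(px('scene',[526,20,231]),px('scene',[526,20,243]))
E
```

```text
286 117 [538.  20. 261.]
288 118 [537.  24. 260.]
290 114 [535.  27. 271.]
251 94 [534. -69. 258.]
[289.01461246 123.54031182] [289.29931973 119.42813598]
```

```bash
python3 -m crank '[[[0.001,0.004,0.04,0,0,-0.005],[0.001,0.004,0.08,0,0,-0.005],[0.001,0.004,0.12,0,0,-0.005],[0.001,0.004,0.125,0,0,-0.005],[0.001,0.004,0.125,0,0,-0.005]]]' 0; python3 -c "
from h import *
rel([525.5,-20.5,72],178)
p,d=snap('scene','s3')
cv2.imwrite('pics/s3b.png',cv2.resize(p[60:260,200:420],(660,600),interpolation=cv2.INTER_CUBIC))"
```

```text
time: 3.02
tool_pos: [524.7, -16.1, 106.8]
tcp_rot: [180.0, 0.0, 178.3]
ft_force: [-0.3, 0.7, -0.2]
finger_gap: 85.3
t 3.025 pos [524.7 -16.1 106.8] [179.96   0.   178.26] j [ -7.4   1.4 105.    0.   73.6 -95.7] F [-0.3  0.7 -0.2] M [-0.01 -0.03  0.02] gap 85.3
shift m [-0.0009 -0.0044  0.0348] rot [0.0007 0.     0.0045]
```

View pics/s3b.png

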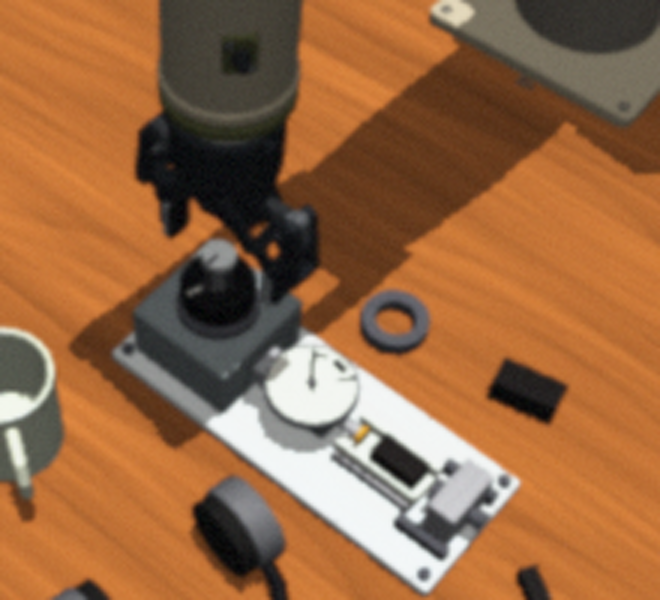

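```bash
python3 -m crank '[[[-0.001,-0.0042,0.012,0,0,0.0045],[-0.001,-0.0042,0.0348,0,0,0.0045],[-0.001,-0.0042,0.0348,0,0,0.0045],[-0.001,-0.0042,0.0348,0,0,0.0045]]]' 0; python3 -c "
from h import *
rel([525.5,-20.3,72],178)"
```

```text
time: 3.58
tool_pos: [527.0, -20.9, 73.9]
tcp_rot: [180.0, 0.2, 178.0]
ft_force: [-0.7, -0.5, 1.0]
finger_gap: 85.3
t 3.575 pos [527.  -20.9  73.9] [1.7998e+02 1.6000e-01 1.7797e+02] j [ -7.9   3.9 106.1   0.   69.8 -95.8] F [-0.7 -0.5  1. ] M [0.04 0.02 0.03] gap 85.3
shift m [0.0015 0.0005 0.0019] rot [ 0.0003  0.0029 -0.0005]
```

```bash
python3 -m crank '[[[0.0015,0.0003,0.001,0,0.003,0],[0.0015,0.0003,0.001,0,0.003,0],[0.0015,0.0003,0.001,0,0.003,0],[0.0015,0.0003,0.001,0,0.003,0],[0.0015,0.0003,0.001,0,0.003,0]]]' 1 45; python3 -c "
from h import *
rel([525.5,-20.3,72],178)"
```

```text
time: 4.2
tool_pos: [526.2, -19.1, 74.4]
tcp_rot: [179.9, 0.1, 178.0]
ft_force: [-3.6, 6.9, 9.4]
finger_gap: 55.1
t 4.2 pos [526.2 -19.1  74.4] [1.7985e+02 8.0000e-02 1.7799e+02] j [ -7.8   3.8 106.2   0.2  69.9 -95.8] F [-3.6  6.9  9.4] M [1.49 0.47 0.03] gap 55.1
shift m [ 0.0007 -0.0012  0.0024] rot [ 0.0026  0.0013 -0.0002]
```

```bash
python3 -m crank '[[[0.0005,0.0005,-0.001,0,0,0.05],[0.0005,0.0005,-0.001,0,0,0.15],[0.0005,0.0005,-0.001,0,0,0.25],[0.0005,0.0005,-0.001,0,0,0.35],[0.0005,0.0005,-0.001,0,0,0.45],[0.0005,0.0005,-0.001,0,0,0.5],[0.0005,0.0005,-0.001,0,0,0.5]]]'; cat > look.py <<'E'
from h import *
import sys
n=sys.argv[1]
rel([525.8,-19.8,74])
p,d=snap('scene',n)
a=cv2.resize(p[140:240,235:375],(784,560),interpolation=cv2.INTER_CUBIC)
cv2.imwrite(f'pics/{n}b.png',a)
E
python3 look.py s4
```

```text
time: 5.08
tool_pos: [526.3, -18.8, 74.7]
tcp_rot: [179.8, 0.1, 149.3]
ft_force: [7.4, -1.1, -12.6]
finger_gap: 54.7
t 5.075 pos [526.3 -18.8  74.7] [1.7981e+02 7.0000e-02 1.4930e+02] j [ -7.7   3.7 106.2   0.2  69.9 -67.1] F [  7.4  -1.1 -12.6] M [-0.05 -1.35 -0.15] gap 54.7
shift m [-0.0001 -0.0011  0.0007] rot None
```

View pics/s4b.png

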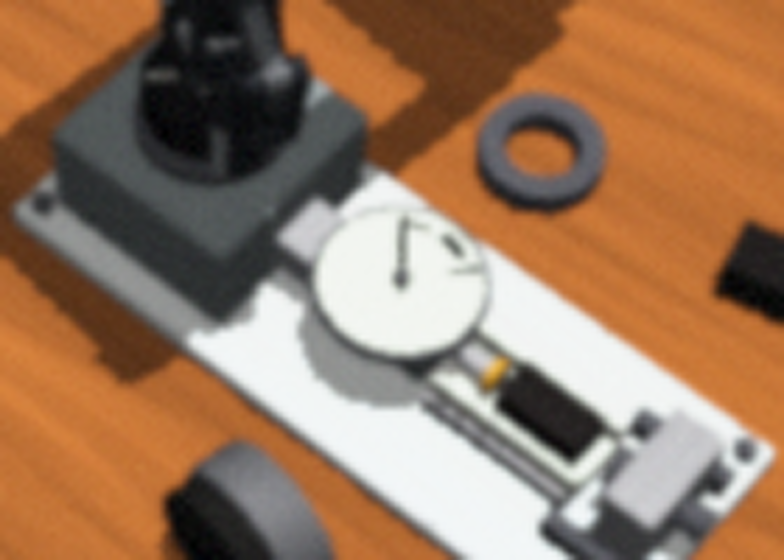

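```bash
cat >> h.py <<'E'
def rect(cam,img,cx,cy,S=480,mm=72,z=56):
    # image: up = world +x ; left= world +y (seen from above)
    src=np.array([px(cam,[cx+a*mm/2,cy+b*mm/2,z]) for a,b in((1,1),(1,-1),(-1,-1),(-1,1))],np.float32)
    dst=np.array([[0,0],[S,0],[S,S],[0,S]],np.float32)
    return cv2.warpPerspective(img,cv2.getPerspectiveTransform(src,dst),(S,S),flags=cv2.INTER_CUBIC)
E
python3 - <<'E'
from h import *
print(wz('scene',306.4,189.6,56).round(1))
# initial: pivot in top crop (413,185), scene crop s1 (318,266) scale 4.6125
c0t=wz('top',150+413/5.714,190+185/5.714,56); c0s=wz('scene',235+318/4.6125,130+266/4.6125,56); print(c0t.round(1),c0s.round(1))
A=rect('top',cv2.imread('pics/top0.png'),*c0t[:2],S=400); B=rect('scene',cv2.imread('pics/scene0.png'),*c0s[:2],S=400)
cv2.imwrite('pics/g0.png',np.hstack([A,B]))
E
```

```text
[528.8  81.5  56. ]
[527.9  71.5  56. ] [528.3  74.3  56. ]
```

View pics/g0.png

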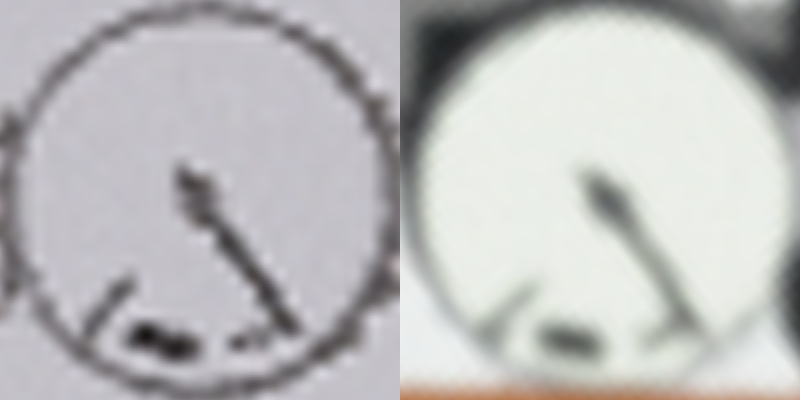

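```bash
cat >> h.py <<'E'
def gauge(img,cy,cx=528.3,cam='scene',S=400,mm=72,name=None):
    G=rect(cam,img,cx,cy,S,mm); g=cv2.cvtColor(G,cv2.COLOR_BGR2GRAY).astype(float)
    yy,xx=np.mgrid[0:S,0:S]; k=S/mm
    # recentre by bright dial? use dark pixels weights
    rr=np.hypot(xx-S/2,yy-S/2)/k
    bg=np.median(g[rr<22]); wt=np.clip(bg-25-g,0,None)*(rr<21)
    m=wt>0; x=np.average(xx[m],weights=wt[m]);y=np.average(yy[m],weights=wt[m])
    C=np.cov(np.stack([xx[m],yy[m]]),aweights=wt[m]); e,V=np.linalg.eigh(C); v=V[:,1]
    if v[1]<0:v=-v
    a=np.degrees(np.arctan2(v[0],v[1])) # right of down positive
    if name: cv2.imwrite(f'pics/{name}.png',G)
    return a,(x,y),e
E
cat > look.py <<'E'
from h import *
import sys
n=sys.argv[1]; cy=float(sys.argv[2])
rel([525.8,-19.8,74])
p,d=snap('scene',n)
a,c,e=gauge(p,cy,name=n+'g'); print('angle',a,'needle',np.radians(36.3-a),c,e)
a=cv2.resize(p[150:240,265:365],(667,600),interpolation=cv2.INTER_CUBIC)
cv2.imwrite(f'pics/{n}b.png',a)
E
python3 - <<'E'
from h import *
print(gauge(cv2.imread('pics/top0.png'),71.5,527.9,'top'))
for n,cy in(('scene0',74.3),('s2',74.3),('s3',74.3),('s4',81.5)): print(gauge(cv2.imread(f'pics/{n}.png'),cy,name='g_'+n))
E
```

```text
(np.float64(37.26468282019468), (np.float64(217.42908400394006), np.float64(231.4940098786329)), array([ 431.25028914, 1842.68362196]))
(np.float64(36.29341694201652), (np.float64(222.62401420336235), np.float64(221.88045941739912)), array([ 150.53779331, 1459.19094191]))
(np.float64(35.99423975471282), (np.float64(222.14396640833263), np.float64(220.89498647332005)), array([ 114.8458146 , 1402.86879763]))
(np.float64(35.99001192689609), (np.float64(222.11274897570078), np.float64(220.47101537462984)), array([ 103.55008035, 1396.58543927]))
(np.float64(35.79701316119728), (np.float64(223.94941025730355), np.float64(226.05091103343358)), array([ 106.26290874, 1633.86517892]))
```

View pics/g_s4.png

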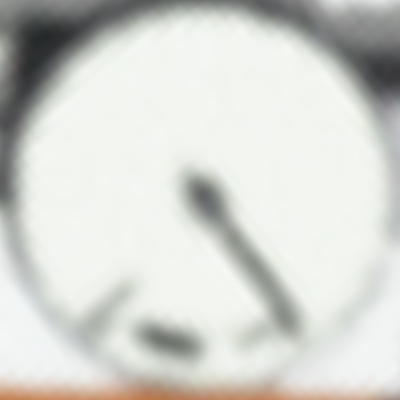

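```bash
python3 -m crank '[[[0,0,0,0,0,0.08],[0,0,0,0,0,0.18],[0,0,0,0,0,0.28],[0,0,0,0,0,0.33],[0,0,0,0,0,0.33],[0,0,0,0,0,0.33]]]'; python3 look.py s5 86
```

```text
time: 5.88
tool_pos: [526.4, -18.7, 74.7]
tcp_rot: [179.8, 0.0, 130.5]
ft_force: [3.4, 0.1, -6.1]
finger_gap: 54.7
t 5.875 pos [526.4 -18.7  74.7] [1.7977e+02 1.0000e-02 1.3046e+02] j [ -7.7   3.7 106.2   0.2  69.9 -48.2] F [ 3.4  0.1 -6.1] M [ 0.28 -0.72 -0.19] gap 54.7
shift m [-0.0004 -0.0012  0.0007] rot None
angle 34.12440342974488 needle 0.037971323346047914 (np.float64(222.5731441298707), np.float64(229.69752703726667)) [  87.54391966 1645.8851653 ]
```

View pics/s5b.png

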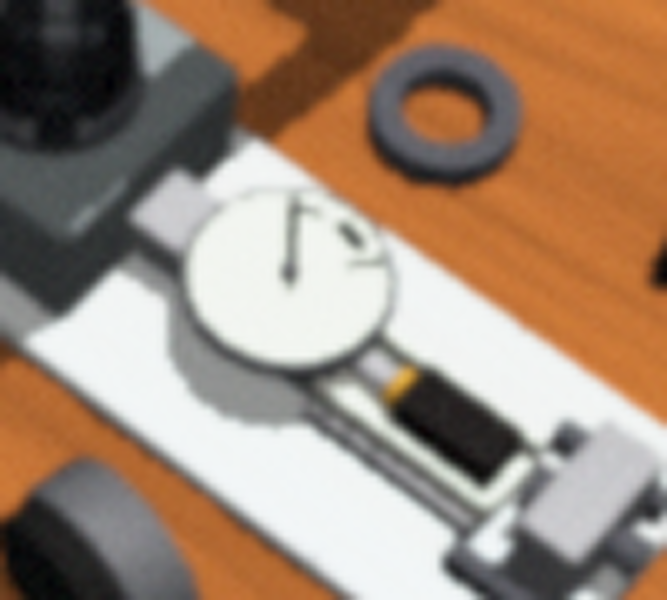

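```bash
python3 -m crank '[[[0,0,0,0,0,0.08],[0,0,0,0,0,0.16],[0,0,0,0,0,0.16],[0,0,0,0,0,0.16]]]'; python3 look.py s6 88.5
```

```text
time: 6.42
tool_pos: [526.5, -18.7, 74.7]
tcp_rot: [179.8, -0.0, 121.4]
ft_force: [2.8, 0.6, -5.7]
finger_gap: 54.4
t 6.425 pos [526.5 -18.7  74.7] [ 1.7976e+02 -3.0000e-02  1.2137e+02] j [ -7.7   3.7 106.2   0.2  69.9 -39.2] F [ 2.8  0.6 -5.7] M [ 0.2  -0.75 -0.27] gap 54.4
shift m [-0.0006 -0.0012  0.0007] rot None
angle 33.494613595206445 needle 0.048963229554333916 (np.float64(217.96104165258723), np.float64(221.98214502939786)) [ 142.10686779 1702.53558472]
```

```bash
python3 -m crank '[[[0,0,0,0,0,0.08],[0,0,0,0,0,0.16],[0,0,0,0,0,0.16],[0,0,0,0,0,0.16]]]'; python3 look.py s7 90
```

```text
time: 6.98
tool_pos: [526.6, -18.7, 74.7]
tcp_rot: [179.8, -0.1, 112.3]
ft_force: [3.4, 0.9, -6.0]
finger_gap: 54.3
t 6.975 pos [526.6 -18.7  74.7] [ 1.7975e+02 -7.0000e-02  1.1230e+02] j [ -7.7   3.7 106.2   0.2  69.8 -30.1] F [ 3.4  0.9 -6. ] M [ 0.14 -0.84 -0.25] gap 54.3
shift m [-0.0008 -0.0011  0.0007] rot None
angle 32.62514975192564 needle 0.06413823634662794 (np.float64(212.80586144019884), np.float64(219.89260138335692)) [ 130.02651158 1614.28090352]
```

View pics/s7b.png

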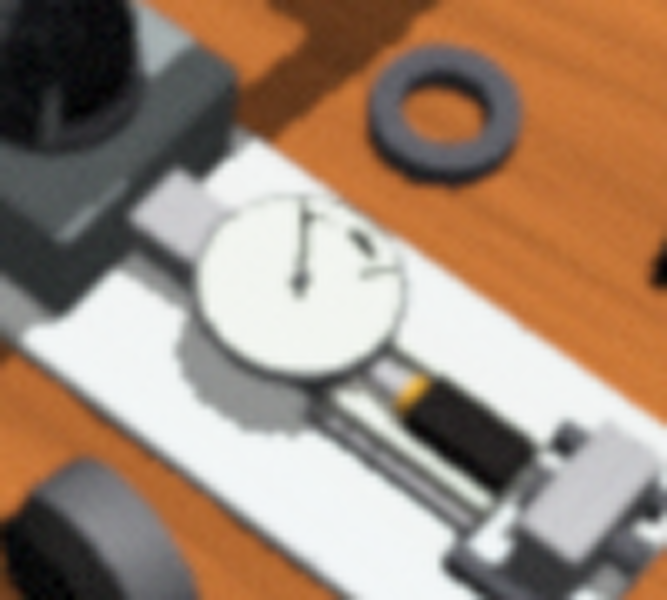

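```bash
python3 -m crank '[[[0,0,0,0,0,0.08],[0,0,0,0,0,0.16],[0,0,0,0,0,0.16],[0,0,0,0,0,0.16]]]'; python3 look.py s8 92
```

```text
time: 7.52
tool_pos: [526.6, -18.7, 74.7]
tcp_rot: [179.8, -0.1, 103.2]
ft_force: [5.2, -0.3, -6.3]
finger_gap: 54.8
t 7.525 pos [526.6 -18.7  74.7] [ 1.7976e+02 -1.1000e-01  1.0322e+02] j [ -7.7   3.7 106.2   0.2  69.8 -21. ] F [ 5.2 -0.3 -6.3] M [ 0.14 -0.87 -0.28] gap 54.8
shift m [-0.0009 -0.0011  0.0007] rot None
angle 34.82190378814116 needle 0.025797645558192424 (np.float64(212.92652688702515), np.float64(221.3697927972373)) [  71.39595342 1652.68731496]
```

```bash
python3 -m crank '[[[0,0,0,0,0,0.08],[0,0,0,0,0,0.15],[0,0,0,0,0,0.15],[0,0,0,0,0,0.15]]]'; python3 look.py s9 94
```

```text
time: 8.07
tool_pos: [526.7, -18.7, 74.7]
tcp_rot: [179.8, -0.2, 94.7]
ft_force: [4.7, 1.2, -6.7]
finger_gap: 54.3
t 8.075 pos [526.7 -18.7  74.7] [ 1.7977e+02 -1.5000e-01  9.4710e+01] j [ -7.7   3.7 106.2   0.2  69.8 -12.5] F [ 4.7  1.2 -6.7] M [ 0.13 -0.98 -0.3 ] gap 54.3
shift m [-0.0011 -0.001   0.0007] rot None
angle 34.250554897598256 needle 0.03576956487578273 (np.float64(213.15987045559694), np.float64(223.55801495117734)) [ 112.24342139 1509.996667  ]
```

View pics/s9b.png

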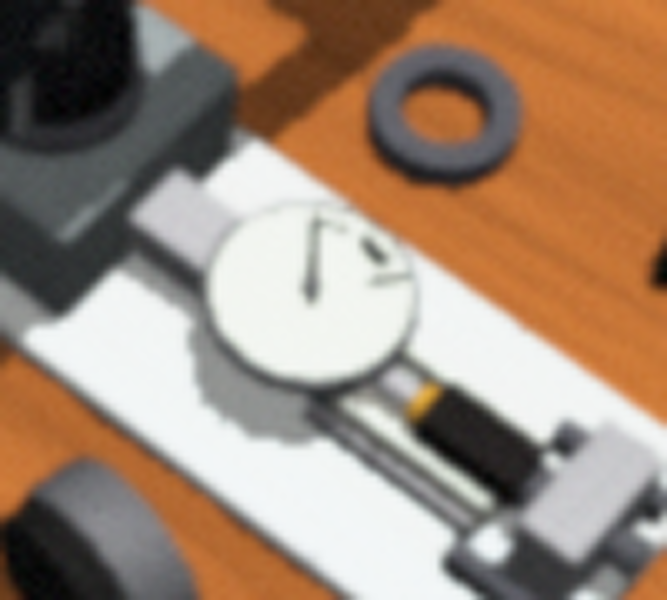

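```bash
python3 -m crank '[[[0,0,0,0,0,0.07],[0,0,0,0,0,0.13],[0,0,0,0,0,0.13],[0,0,0,0,0,0.13]]]'; python3 look.py s10 96
```

```text
time: 8.62
tool_pos: [526.8, -18.7, 74.7]
tcp_rot: [179.8, -0.2, 87.3]
ft_force: [3.9, 0.7, -7.0]
finger_gap: 54.5
t 8.625 pos [526.8 -18.7  74.7] [179.78  -0.19  87.33] j [ -7.7   3.7 106.2   0.2  69.8  -5.1] F [ 3.9  0.7 -7. ] M [ 0.05 -0.99 -0.14] gap 54.5
shift m [-0.0012 -0.0009  0.0007] rot None
angle 31.449198106955286 needle 0.08466246439560403 (np.float64(213.42205687622172), np.float64(225.52421127855897)) [  96.31912473 1720.00593903]
```

```bash
python3 -m crank '[[[0,0,0,0,0,0.04],[0,0,0,0,0,0.08],[0,0,0,0,0,0.08],[0,0,0,0,0,0.08]]]'; python3 look.py s11 97
```

```text
time: 9.18
tool_pos: [526.8, -18.7, 74.7]
tcp_rot: [179.8, -0.2, 82.8]
ft_force: [5.1, 0.6, -7.4]
finger_gap: 54.5
t 9.175 pos [526.8 -18.7  74.7] [179.79  -0.2   82.8 ] j [ -7.7   3.7 106.2   0.2  69.8  -0.6] F [ 5.1  0.6 -7.4] M [-0.01 -1.1   0.1 ] gap 54.5
shift m [-0.0012 -0.0008  0.0007] rot None
angle 24.01539348052154 needle 0.21440683107686 (np.float64(209.40313357582275), np.float64(228.50268573633397)) [ 107.81450297 1887.05488406]
```

View pics/s11b.png

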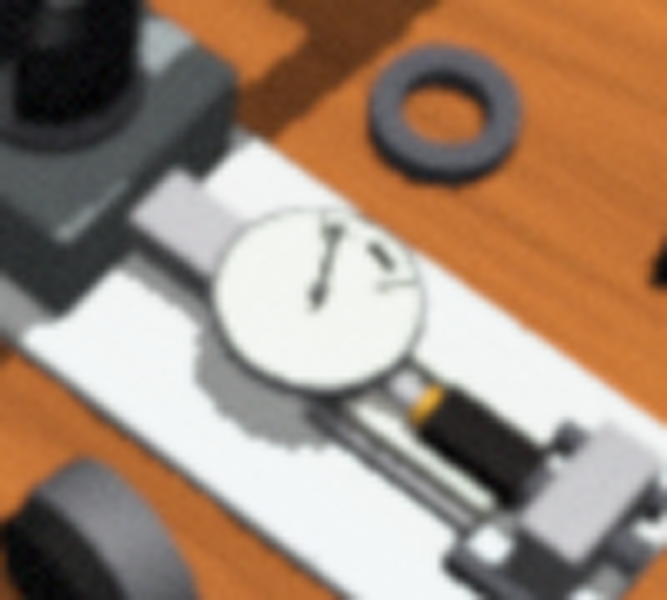

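```bash
python3 -m crank '[[[0,0,0,0,0,0],[0,0,0,0,0,0],[0,0,0,0,0,0],[0,0,0,0,0,0],[0,0,-0.04,0,0,0],[0,0,-0.08,0,0,0],[0,0,-0.1,0,0,0],[0,0,-0.1,0,0,0]]]' 0; python3 look.py s12 97; python3 -c "
from h import *
rel([526.0,-19.6,106],170)"
```

```text
time: 10.22
tool_pos: [527.8, -19.2, 176.8]
tcp_rot: [179.6, -0.2, 82.8]
ft_force: [0.3, 0.0, -0.2]
finger_gap: 85.4
t 10.225 pos [527.8 -19.2 176.8] [179.56  -0.2   82.78] j [ -7.8  -2.3 101.1   0.2  80.8  -0.6] F [ 0.3  0.  -0.2] M [-0.05 -0.02 -0.03] gap 85.4
shift m [-0.0012 -0.0027  0.1028] rot None
angle 23.967901624168963 needle 0.21523572033809665 (np.float64(209.25418388852734), np.float64(228.0184767758091)) [ 107.91643829 1875.73180351]
t 10.275 pos [526.8 -19.  175. ] [179.72  -0.2   82.79] j [ -7.8  -2.2 101.2   0.2  80.8  -0.6] F [ 0.1  0.6 -0.3] M [0.01 0.04 0.04] gap 85.5
shift m [-0.0009 -0.001   0.069 ] rot [ 6.6000e-03  9.0000e-04 -1.5222e+00]
```

View pics/s12g.png

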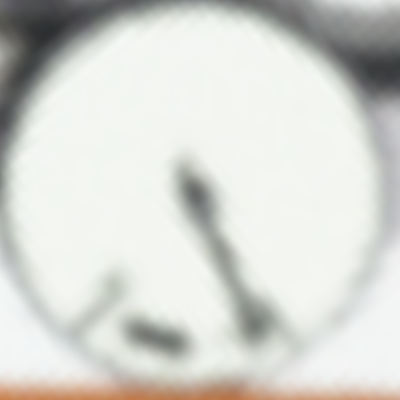

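```bash
python3 -m crank '[[[-0.0005,-0.0005,0.03,0.004,0.001,0],[-0.0005,-0.0005,0.06,0.004,0.001,0],[-0.0005,-0.0005,0.069,0.004,0.001,0],[-0.0005,-0.0005,0.069,0.004,0.001,0],[-0.0005,-0.0005,0.069,0.004,0.001,0]]]' 0; python3 look.py s13 97
```

```text
time: 10.9
tool_pos: [527.3, -19.4, 107.1]
tcp_rot: [179.9, -0.3, 82.8]
ft_force: [0.2, -0.5, 0.2]
finger_gap: 85.4
t 10.9 pos [527.3 -19.4 107.1] [179.86  -0.26  82.78] j [ -7.9   1.6 104.7   0.3  73.5  -0.7] F [ 0.2 -0.5  0.2] M [-0.03 -0.02  0.07] gap 85.4
shift m [-0.0007 -0.0015  0.033 ] rot None
angle 23.9953965718229 needle 0.21475584297387193 (np.float64(209.30164647269302), np.float64(228.11588245390888)) [  97.97329729 1873.3392616 ]
```

Close on the fine knob (6 rows to let the fingers travel).

```bash
python3 -m crank '[[[0,-0.0005,0.001,0,0,0],[0,-0.0005,0.001,0,0,0],[0,-0.0005,0.001,0,0,0],[0,-0.0005,0.001,0,0,0],[0,-0.0005,0.001,0,0,0],[0,-0.0005,0.001,0,0,0]]]' 1 35; python3 look.py s14 97
```

```text
time: 11.7
tool_pos: [526.7, -19.3, 106.7]
tcp_rot: [179.9, -0.3, 82.8]
ft_force: [-3.5, 0.8, 5.9]
finger_gap: 24.9
t 11.7 pos [526.7 -19.3 106.7] [179.86  -0.26  82.79] j [ -7.9   1.6 104.8   0.3  73.4  -0.7] F [-3.5  0.8  5.9] M [0.05 0.68 0.06] gap 24.9
shift m [-0.0008 -0.0009  0.0327] rot None
angle 24.01059057039039 needle 0.21449065767232595 (np.float64(209.36945169712794), np.float64(228.2585380336544)) [ 103.83144632 1882.53183808]
```

View pics/s14b.png

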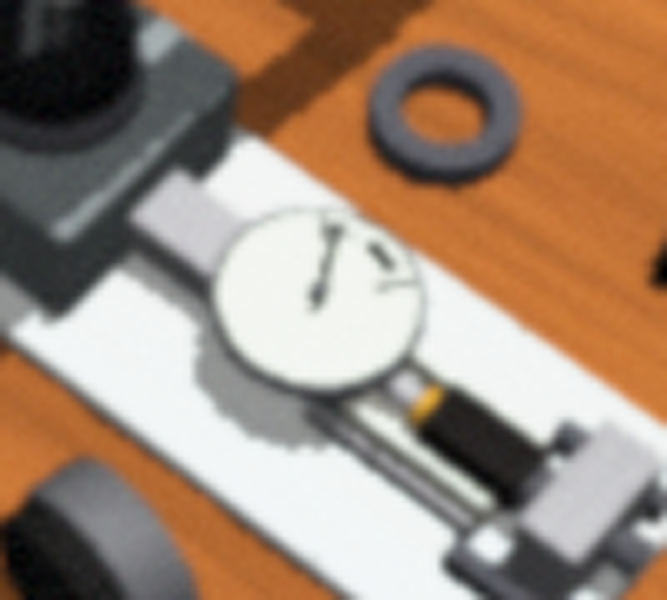

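Fine knob gripped (gap 24.9), needle unchanged. Turn 0.4 rad and check.

```bash
python3 -m crank '[[[0,0,0,0,0,0.1],[0,0,0,0,0,0.2],[0,0,0,0,0,0.3],[0,0,0,0,0,0.4],[0,0,0,0,0,0.4],[0,0,0,0,0,0.4]]]'; python3 look.py s15 97
```

```text
time: 12.5
tool_pos: [526.6, -19.3, 106.7]
tcp_rot: [180.0, -0.3, 60.0]
ft_force: [-3.0, 0.9, 2.2]
finger_gap: 24.8
t 12.5 pos [526.6 -19.3 106.7] [179.99  -0.28  60.  ] j [ -7.9   1.6 104.8   0.3  73.5  22.1] F [-3.   0.9  2.2] M [-0.02  0.3   0.06] gap 24.8
shift m [-0.001  -0.0005  0.0327] rot None
angle 11.967615731768527 needle 0.42468022034111025 (np.float64(201.2658773553163), np.float64(222.94998738223418)) [  99.04961934 1989.97541292]
```

```bash
python3 -m crank '[[[0,0,0,0,0,0.1],[0,0,0,0,0,0.2],[0,0,0,0,0,0.3],[0,0,0,0,0,0.4],[0,0,0,0,0,0.5],[0,0,0,0,0,0.6],[0,0,0,0,0,0.6],[0,0,0,0,0,0.6]]]'; python3 look.py s16 97
```

```text
time: 13.55
tool_pos: [526.6, -19.2, 106.7]
tcp_rot: [-179.8, -0.2, 25.8]
ft_force: [-2.6, 1.6, 3.2]
finger_gap: 24.6
t 13.55 pos [526.6 -19.2 106.7] [-179.85   -0.24   25.75] j [ -7.8   1.6 104.8   0.3  73.5  56.3] F [-2.6  1.6  3.2] M [0.05 0.33 0.05] gap 24.6
shift m [-0.0011  0.0003  0.0327] rot None
angle -3.0226316051744284 needle 0.6863093920590766 (np.float64(194.63530112114296), np.float64(232.02922512153984)) [  78.07662447 1860.57970839]
```

View pics/s16g.png

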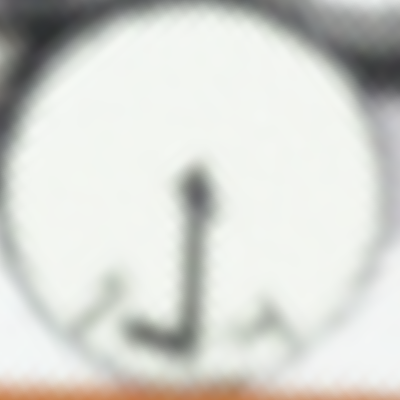

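```bash
python3 -m crank '[[[0,0,0,0,0,0.1],[0,0,0,0,0,0.2],[0,0,0,0,0,0.3],[0,0,0,0,0,0.39],[0,0,0,0,0,0.39],[0,0,0,0,0,0.39]]]'; python3 look.py s17 97
```

```text
time: 14.35
tool_pos: [526.5, -19.2, 106.7]
tcp_rot: [-179.8, -0.2, 3.5]
ft_force: [-2.5, 0.1, 2.3]
finger_gap: 24.6
t 14.35 pos [526.5 -19.2 106.7] [-1.7976e+02 -1.6000e-01  3.5300e+00] j [ -7.8   1.6 104.8   0.3  73.5  78.5] F [-2.5  0.1  2.3] M [0.03 0.37 0.12] gap 24.6
shift m [-0.0009  0.0007  0.0327] rot None
angle -12.96990937471431 needle 0.8599221407479853 (np.float64(190.4250396488123), np.float64(225.39909486799795)) [  83.70318539 1820.17934898]
```

View pics/s17g.png

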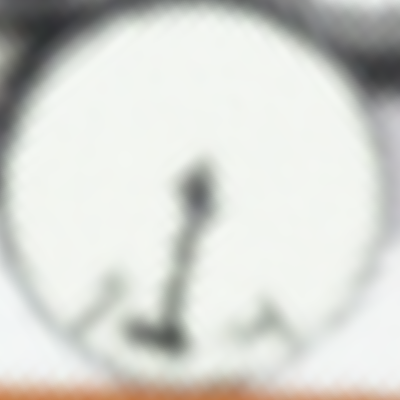

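```bash
python3 -m crank '[[[0,0,0,0,0,0.02],[0,0,0,0,0,0.03],[0,0,0,0,0,0.03]]]'; python3 look.py s18 97; python3 -m crank '[[[0,0,0,0,0,0],[0,0,0,0,0,0],[0,0,0,0,0,0],[0,0,0,0,0,0],[0,0,-0.04,0,0,0],[0,0,-0.08,0,0,0],[0,0,-0.12,0,0,0],[0,0,-0.15,0,0,0],[0,0,-0.15,0,0,0],[0,0,-0.15,0,0,0]]]' 0;  python3 look.py s19 97; python3 -c "
from h import *
p,d=snap('scene','s20'); cv2.imwrite('pics/s20b.png',cv2.resize(p,(800,600)))"
```

```text
time: 14.78
tool_pos: [526.6, -19.2, 106.7]
tcp_rot: [-179.8, -0.2, 1.8]
ft_force: [-2.8, 0.5, 2.9]
finger_gap: 24.8
t 14.775 pos [526.6 -19.2 106.7] [-1.7976e+02 -1.5000e-01  1.7900e+00] j [ -7.8   1.6 104.8   0.3  73.5  80.3] F [-2.8  0.5  2.9] M [0.01 0.43 0.1 ] gap 24.8
shift m [-0.0009  0.0007  0.0327] rot None
angle -13.795731137418183 needle 0.8743354495417912 (np.float64(190.89271071802673), np.float64(222.19383735976226)) [  85.37129523 1741.87549561]
time: 16.08
tool_pos: [525.9, -19.8, 255.9]
tcp_rot: [-179.7, -0.1, 1.8]
ft_force: [-0.4, 0.3, -0.8]
finger_gap: 85.1
t 16.075 pos [525.9 -19.8 255.9] [-1.7975e+02 -1.0000e-01  1.8000e+00] j [-7.9 -4.6 95.   0.3 89.6 80.3] F [-0.4  0.3 -0.8] M [ 0.02  0.02 -0.03] gap 85.1
shift m [-0.0004  0.0008  0.1819] rot None
angle -14.051563249159956 needle 0.8788005622240151 (np.float64(190.62811207297102), np.float64(222.6611105346969)) [  94.1590191  1776.55242837]
```

View pics/s19b.png

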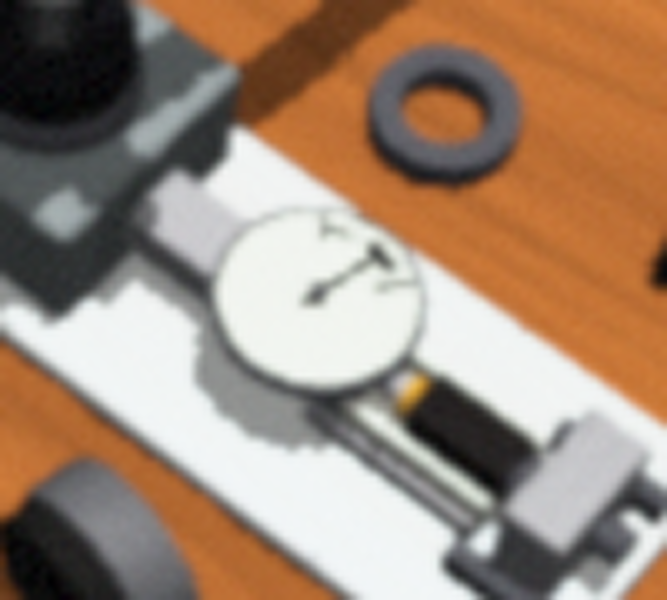

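View pics/s20b.png

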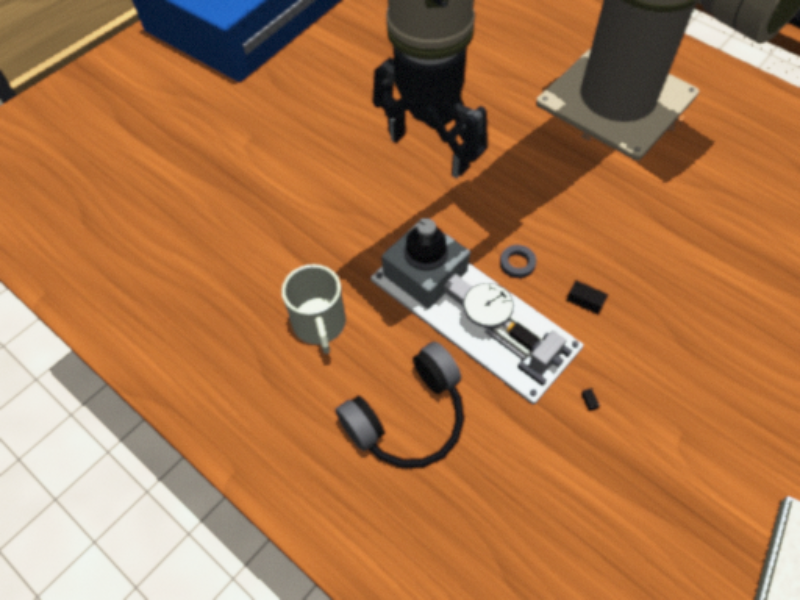

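The final picture shows the needle in the middle of the thick arc (crop 375,255). The mug, headphones and toroid have not moved, and the gripper is clear of everything.

```bash
python3 -c "
from bench import r
print(r.hand_in())"
```

```text
the job is handed in; nothing more can be done
None
```

The core is clamped, and I handed the job in at about 16 s, well under the 72 s limit.

- **Coarse knob:** I turned it about 1.66 rad clockwise in checked steps. The contact pushed the core home and the needle settled at 0.215 rad, in the thin arc. It stayed there after I let go, and I had not touched the fine knob up to then.
- **Fine knob:** I turned it about 1.41 rad clockwise, then opened the gripper and raised it clear. The needle then read 0.879 rad from the picture, against 0.88 for the middle of the thick arc. The amount I turned the knob predicts about 0.89.
- **Limits:** The highest needle reading I saw was 0.88 rad, well short of the long tick at 1.34. The wrist force readings at the end of each move stayed below about 20 N.
- **Surroundings:** The gripper never went near the core. In the last picture the mug, headphones and toroid looked unmoved; I judged that by eye and did not measure it.
- **Disagreements:** The two cameras put the knob axis about 3 mm apart in y, so I used a value in between. Both grips closed within about 2 mm of the knob sizes given. While the core was being dragged, the needle wavered between 0.03 and 0.08 rad, as expected.

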